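Clamp a seal stone in a ratchet vise

TASK

Two wooden-based ratchet vises stand on the seal carver's desk; one has a seal stone standing loose between its jaws, the other is empty. Take hold of the upright wooden grip on the lever of the vise with the stone and pump it to and fro sideways in full strokes, each of which clicks the jaw on by one tooth, until the jaw has pressed the stone against the sprung cheek and the cheek stays clearly pushed back. Move the jaw only by the lever, never by pushing on it, and let go of the grip at the end.

Things in the scene. Friction and masses are not known exactly. Their poses are not given: they have to be found in the camera images.
- handle (a point): Centre of the upright round wooden grip (diameter 22 mm, from 56 to 110 mm above the desk; this point at 85 mm) on the end of the flat steel lever (18 mm wide, top at 56 mm) of the vise that holds the stone. Turns with the lever: its +x axis points along the lever to the upright pivot axis, 120 mm away; z is up. Nothing within 90 mm of it is taller than 60 mm.
- lever (a joint): Lever angle about its pivot, rad: 0 mid-swing, stops at -0.38 and +0.38, growing counter-clockwise from above. The positive way pushes the jaw; on the way back the pawl slips over a tooth and the jaw stays. A swing from below -0.26 to above +0.26 gains one tooth (10 mm). Takes up to 8 N at the grip, stays where left. After the last tooth more strokes do nothing and no harm.
- jaw: Moving jaw of that vise: aluminium block 38 x 20 mm, 18 to 58 mm above the desk, on a toothed steel rack. Origin: the block's middle, at desk height. Moves along its own +y, square to the lever at angle 0, towards the stone (pale, 26 x 26 x 54 mm, standing on the base) and the sprung cheek. It has 12 to 26 mm of free travel at the start, so 2 to 5 strokes clamp the stone.
- pad (a joint): Travel of the sprung cheek (aluminium block like the jaw, beyond the stone, coil spring behind it), m: 0 at rest, grows as the stone is pressed against it, up to 0.020; spring 1 N per mm after 6 N preload. With the last tooth caught it stays at about 0.008 once the lever is swung back; one tooth short it goes back to 0.

How it is judged (in metres and radians):
At the end, for the whole second after the job is handed in: the robot has let go and the sprung cheek stays pushed back by more than 4 mm (about 8 mm when the last tooth has caught), at rest, with the stone gripped (value of joint pad above 0.004 m and velocity of joint pad between -0.01 and 0.01 m/s); the robot touches nothing.
It fails at once if the jaw or its rack is pushed by the robot itself (more than 3 N) instead of by the lever (contact force between any of the fingers, the arm and jaw above 3 N).
It also fails if it takes over 54 s, if anything falls off the work surface, if the arm or the gripper's body presses on something with over 40 N, if the wrist force passes 120 N, or if a joint passes its speed limit or range.

ROBOT

A 6-joint arm with a two-finger parallel gripper is mounted at the origin on the work surface. World frame = base frame: x ahead of the robot, y to its left, z up, the work surface at z = 0. Lengths are in mm, angles in degrees, forces in N, time in s.
With the tool pointing down it reaches from about 300 to 850 mm from the base axis. Payload 4.2 kg.
Tool frame: the origin (TCP) lies at the very end of the fingers, on their centre line; the grasp point (between the pads) lies 19 mm behind it; x points along the fingers, y is the direction in which the jaws open and shut, and the axes are right-handed (so a half turn about x gives the same grasp; the last joint's range is limited). The gripper opens to 91 mm and grips with 3 to 60 N. Pads are 32 mm wide; open, the fingers measure 118 mm over their backs; the gripper's body (76 mm by 178 mm) begins 60 mm behind the grasp point.
Start: joints at [-69.901, 18.312, 89.639, -0, 72.044, -1.146], TCP at [208.362, -535.937, 213.976] pointing down, gripper open.
Joint ranges: [-177.97, 177.97], [-48.28, 115.42], [12.27, 149.76], [-77.06, 257.06], [2.81, 150.46], [-146.56, 146.56]. Speed limits (degrees/s): [147.25, 147.25, 180, 180, 180, 180].

INTERFACE

Orientations are given as [roll, pitch, yaw] about the fixed x, y, z axes, in that order (R = Rz(yaw) Ry(pitch) Rx(roll)).
In Python, from workcell import sensors, grab_frame, job_done, finder gives the robot as it stands.
- The arm moves only by the tool play_rows, never from a script. Its argument "motion" is a list of rows, each a list of 5 numbers: the shift along the world's x, y, z in m, then the turn about the world's z in rad, then the opening, from 0 (shut) to 1 (fully open). In form: [[tx, ty, tz, roll, fingers], ...]. A call has exactly 8 rows; each row is the pose to reach, as a shift and turn from the pose commanded when the call began; what a row does not reach only later rows make up. A row lasts 1/12 s, in which the tool goes at most 41.7 mm and 7.16 degrees, less where a joint would pass 70% of its speed; a pose out of reach is approached as far as the arm can. A call with a gripper value outside its range is refused whole. The fingers move at their own pace and stop on an object; "squeeze" is the grip in N (left out, the last holds). Time passes only in rows, so rows that repeat a pose let the fingers close, or fill a call up. It gives the time, the measured TCP pose, the force and the opening at its end, in the units of the state.
- sensors.state(): the state, without advancing time (a new reading comes with each control period).
- grab_frame(name): name is "scene" or "top" or "wrist"; returns a dict with "img" (420x560x3 uint8, blue, green, red), "fx", "fy", "cx", "cy" (pixels), "k1" (the pictures are not rectified: a ray, as slopes to the right and down, at radius r is drawn at 1 + k1 r^2 times it, then the intrinsics apply), "rvec" (rotation vector, rad) and "tvec" (3), from world to camera coordinates, as OpenCV has them; the wrist camera has in their place "tool_from_camera" (4x4, takes a point from camera to tool coordinates, whose origin is the TCP and whose axes are the tool frame's). Camera axes: x right, y down, z forward; pixel columns grow to the right and rows downward; lengths in mm; the calibration is good to about 2 mm. A picture is of the moment at which its call begins: read the wrist's pose just before it. There is no depth.
- job_done(): hands the job in, once; it reports no verdict.
Trained networks look in a picture, given as the dict that the camera call returned (one of the last four; its "shot" number tells which), for a name from the list of things; names that differ only in an ending like _2 or _b are one class to them, and where a whole thing is asked for, a point or a joint stands for the part that bears it (a point fixed in the world has none). Each returns a list of dicts, best first, with "conf" (0 to 1); they miss things now and then, are a little off and sometimes report something else, mostly with a low value. They report only what shows in the picture. A call takes as long as a camera call.
- finder.spot_in(picture, label): "point" ([column, row] in pixels, amid what is visible of it).
- finder.spot_point(picture, label): "point" ([column, row] in pixels: a listed point, or the origin of a listed thing).
The state is a dict: "time_s": time; "qpos": joint angles; "qvel": joint speeds; "effort": joint torques, N m; "ee_pos": TCP position; "ee_rot": TCP orientation; "force": force on the tool from outside, world axes, zero at the start; "torque": the same for the moment, N m; "gripper_width": finger opening in mm.
Only numpy, scipy, OpenCV 4.12 (cv2) and the standard library are available. Lean on these libraries where they do the work, as an engineer would, in place of code of your own. Each camera call takes 0.05 s, during which the arm holds its last target.

## Working session

There is one attempt and no reset: what is moved stays moved. The work goes in short steps, Python scripts to look and compute and a tool call to move; the robot and the scene stay as the last step left them, time stands still between calls to the robot, and variables do not carry over. Pictures are saved under pics/ and viewed, and the job is handed in when it is done.

Besides the shell and the picture viewer there is one more tool, called after "Emit:" as name(argument=value, ...) on one line, values as JSON. play_rows: Moves the arm, as the interface text tells. Its arguments: {"type":"object","properties":{"motion":{"type":"array","items":{"type":"array","items":{"type":"number"}}},"squeeze":{"type":"number"}},"required":["motion"]}

```bash
mkdir -p pics; ls; cat > h.py <<'E'
import numpy as np, cv2
from workcell import sensors, grab_frame, job_done, finder
def K(f): return np.array([[f['fx'],0,f['cx']],[0,f['fy'],f['cy']],[0,0,1.]])
def ray(f,px):
    u=cv2.undistortPoints(np.array([[px]],float),K(f),np.array([f['k1'],0,0,0.]))[0,0] if 0 else None
    x=(px[0]-f['cx'])/f['fx'];y=(px[1]-f['cy'])/f['fy']
    a,b=x,y
    for _ in range(50):
        s=1+f['k1']*(a*a+b*b);a,b=x/s,y/s
    R=cv2.Rodrigues(np.array(f['rvec'],float))[0];t=np.array(f['tvec'],float).ravel()
    return -R.T@t, R.T@np.array([a,b,1.])
def atz(f,px,z):
    o,d=ray(f,px);return o+d*(z-o[2])/d[2]
def proj(f,P):
    p,_=cv2.projectPoints(np.array(P,float).reshape(-1,3),np.array(f['rvec'],float),np.array(f['tvec'],float),K(f),np.array([f['k1'],0,0,0.]));return p[:,0]
E
python3 - <<'E'
from h import *
print(sensors.state())
for n in ['scene','top']:
    f=grab_frame(n);cv2.imwrite(f'pics/{n}0.png',f['img'])
    for l,z in [('handle',85),('jaw',0)]:
        for r in finder.spot_point(f,l)[:4]: print(n,l,r,atz(f,r['point'],z).round(1))
    for l in ['handle','lever','jaw','pad']:
        print(n,l,'in',finder.spot_in(f,l)[:3])
E
```

```text
pics
{'time_s': 0.0, 'qpos': array([-6.98997707e+01,  1.83522290e+01,  8.97061464e+01, -1.26224592e-03,
        7.20450027e+01, -1.14592167e+00]), 'qvel': array([-0.00267238,  0.00343965, -0.03873691,  0.07158329, -0.03196875,
       -0.06722365]), 'effort': array([-1.10987126e-03, -4.12462807e+01, -2.31974065e+01,  7.22593954e-02,
        4.55880084e-02, -1.45615868e-04]), 'ee_pos': array([ 208.18453453, -535.44142202,  213.1161613 ]), 'ee_rot': array([-90.4808307 ,  89.89661492, 110.76571048]), 'force': array([-0.84471091, -0.35001725,  0.57213911]), 'torque': array([-0.00866262,  0.05589038, -0.05410097]), 'gripper_width': 91.46825718076883}
scene handle {'point': [171.7, 230.6], 'conf': 0.6} [ 523.3 -245.9   85. ]
scene jaw {'point': [220.8, 303.8], 'conf': 0.75} [ 678.8 -198.9    0. ]
scene handle in [{'point': [170.7, 255.7], 'conf': 0.91}]
scene lever in [{'point': [171.0, 255.9], 'conf': 0.74}]
scene jaw in [{'point': [203.6, 301.1], 'conf': 0.79}]
scene pad in [{'point': [255.2, 285.0], 'conf': 0.54}]
top handle {'point': [382.7, 229.4], 'conf': 0.96} [ 507.6 -251.    85. ]
top jaw {'point': [354.7, 166.1], 'conf': 0.55} [ 677.5 -198.8    0. ]
top handle in [{'point': [384.8, 203.8], 'conf': 0.65}]
top lever in [{'point': [385.0, 203.1], 'conf': 0.78}]
top jaw in [{'point': [371.9, 165.7], 'conf': 0.57}]
top pad in [{'point': [333.3, 157.7], 'conf': 0.7}]
```

View pics/scene0.png

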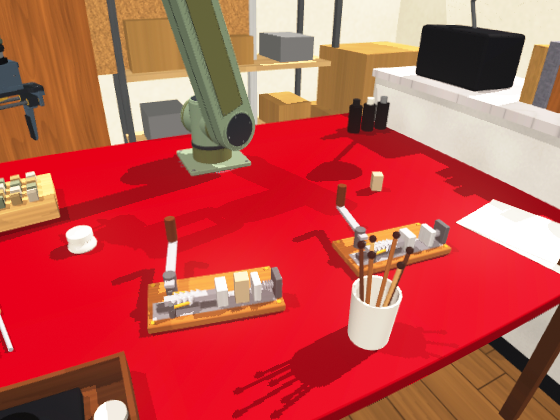

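View pics/top0.png

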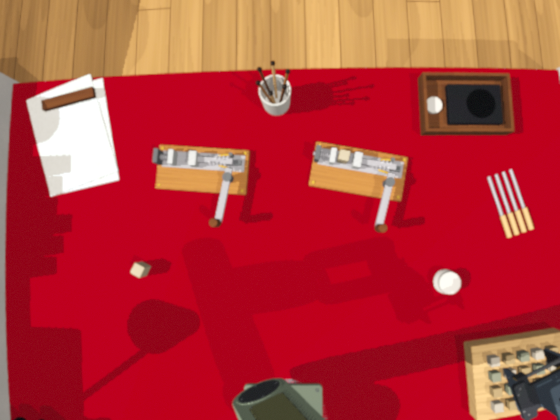

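The stone vise is the left one in the scene view, with its grip at about (171,229). In the top view it is the right one, with its grip at about (381,228), its pivot at about (388,180) and the stone at (344,155). The two handle estimates differ by 16 mm, so I'll zoom in.

```bash
python3 - <<'E'
from h import *
a=cv2.imread('pics/top0.png')[130:250,300:420];b=cv2.imread('pics/scene0.png')[200:340,130:300]
cv2.imwrite('pics/c_top.png',cv2.resize(a,(600,600),interpolation=cv2.INTER_CUBIC))
cv2.imwrite('pics/c_sc.png',cv2.resize(b,(680,560),interpolation=cv2.INTER_CUBIC))
E
```

```text
(no output)
```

View pics/c_top.png

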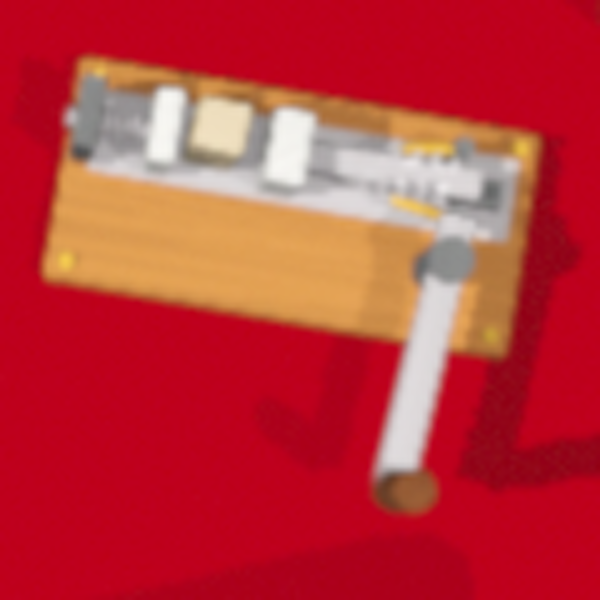

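View pics/c_sc.png

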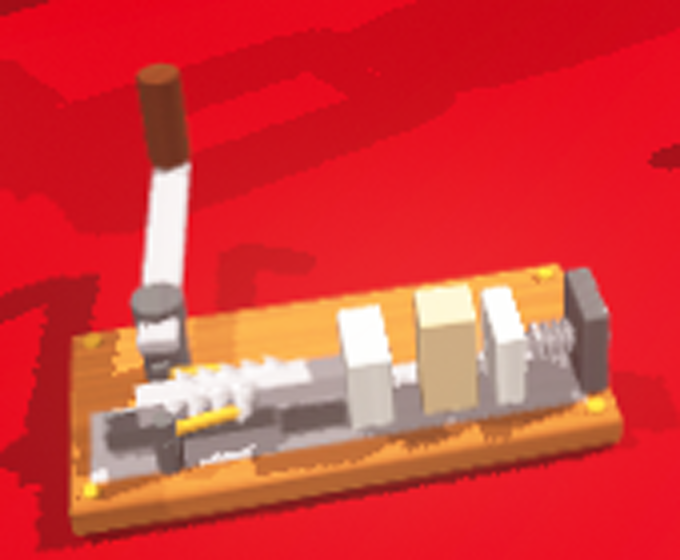

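```bash
python3 - <<'E'
from h import *
t=grab_frame('top');s=grab_frame('scene')
T=lambda x,y,z:atz(t,(300+x/5,130+y/5),z).round(1)
S=lambda x,y,z:atz(s,(130+x/4,200+y/4),z).round(1)
print('grip top',T(412,492,110),S(158,74,110)); print('bot',S(171,164,56),T(392,490,56))
for z in (60,70,80): print('piv',z,T(450,258,z),S(157,298,z))
c=[T(45,280,18),T(505,355,18),T(540,135,18),T(80,60,18)];print(c)
for a,b in((0,1),(3,2),(1,2),(0,3)):
  d=c[b]-c[a];print(np.degrees(np.arctan2(d[1],d[0])))
c=[S(72,520,18),S(620,430,18),S(560,266,18),S(74,338,18)];print(c)
for a,b in((0,1),(3,2),(1,2),(0,3)):
  d=c[b]-c[a];print(np.degrees(np.arctan2(d[1],d[0])))
print('jaw',T(294,130,58),'stone',T(222,122,66),'pad',T(168,115,58))
E
```

```text
grip top [ 509.9 -244.9  110. ] [ 516.3 -245.7  110. ]
bot [ 518.  -246.2   56. ] [ 511.3 -246.5   56. ]
piv 60 [ 627.4 -278.    60. ] [ 628.4 -277.5   60. ]
piv 70 [ 626.2 -275.6   70. ] [ 641.  -278.9   70. ]
piv 80 [ 625.  -273.2   80. ] [ 653.6 -280.4   80. ]
[array([623.7, -75.2,  18. ]), array([ 581.1, -315.4,   18. ]), array([ 697.3, -337.9,   18. ]), array([740.5, -95.7,  18. ])]
-100.05695984418489
-100.11320856944721
-10.958662004903479
-9.954801182998068
[array([ 706.6, -337.1,   18. ]), array([ 754.4, -101.8,   18. ]), array([635.8, -76.6,  18. ]), array([ 589.2, -315.1,   18. ])]
78.51691246692636
78.94438494813505
168.00425626828363
169.3862381387092
jaw [ 693.9 -201.2   58. ] stone [ 696.9 -163.9   66. ] pad [ 702.4 -137.6   58. ]
```

```bash
python3 - <<'E'
from h import *
from scipy.spatial.transform import Rotation as Ro
s=sensors.state();R=Ro.from_euler('xyz',s['ee_rot'],degrees=True).as_matrix();print(R.round(3));print(np.degrees(np.arctan2(R[1,1],R[0,1])),s['ee_pos'],s['time_s'])
E
```

```text
[[ 0.     0.362 -0.932]
 [-0.    -0.932 -0.362]
 [-1.     0.     0.   ]]
-68.7502593516399 [ 208.37795382 -535.9420578   213.99248242] 0.8
```

Emit:
play_rows(motion=[[0.025,0.024,0,-0.07,1],[0.055,0.052,0,-0.16,1],[0.085,0.081,0,-0.25,1],[0.115,0.11,0,-0.34,1],[0.145,0.138,0,-0.43,1],[0.175,0.167,0,-0.52,1],[0.205,0.195,0,-0.6,1],[0.235,0.224,0,-0.633,1]])

```text
time_s: 1.47
ee_pos: [444.6, -310.5, 214.2]
ee_rot: [145.2, 90.0, -50.1]
force: [0.7, 0.1, 0.1]
gripper_width: 90.8
```

Emit:
play_rows(motion=[[0.025,0.024,0,0,1],[0.047,0.045,0,0,1],[0.06,0.058,-0.01,0,1],[0.068,0.065,-0.02,0,1],[0.07,0.066,-0.03,0,1],[0.07,0.066,-0.04,0,1],[0.07,0.066,-0.04,0,1],[0.07,0.066,-0.04,0,1]])

```text
time_s: 2.13
ee_pos: [512.0, -246.8, 173.1]
ee_rot: [1.2, 89.9, 166.1]
force: [0.6, -0.0, 0.5]
gripper_width: 91.2
```

```bash
cat > w.py <<'E'
from h import *
from scipy.spatial.transform import Rotation as Ro
def wrist(name):
    s=sensors.state();f=grab_frame('wrist');cv2.imwrite(f'pics/{name}.png',f['img'])
    R=Ro.from_euler('xyz',s['ee_rot'],degrees=True).as_matrix()
    W=np.eye(4);W[:3,:3]=R;W[:3,3]=s['ee_pos'];C=np.linalg.inv(W@f['tool_from_camera'])
    f['rvec']=cv2.Rodrigues(C[:3,:3])[0];f['tvec']=C[:3,3]
    print(s['time_s'],s['ee_pos'].round(1),'yaw',np.degrees(np.arctan2(R[1,1],R[0,1])).round(1),s['force'].round(1),s['gripper_width'])
    return f,s
E
python3 - <<'E'
from w import *
f,s=wrist('w1')
for r in finder.spot_point(f,'handle')[:3]: print(r,atz(f,r['point'],85).round(1))
print(proj(f,[[513,-246,110],[513,-246,85],[513,-246,56],[629,-277,56]]))
E
```

```text
2.1333 [ 512.  -246.8  173.1] yaw -105.1 [ 0.6 -0.   0.5] 91.2495603078649
{'point': [283.6, 207.4], 'conf': 0.96} [ 514.7 -247.7   85. ]
{'point': [189.3, 42.5], 'conf': 0.22} [ 658.  -213.2   85. ]
[[282.12733394 219.54579582]
 [282.25618652 209.69844004]
 [282.38004371 200.23920038]
 [281.94849296  63.57144538]]
```

View pics/w1.png

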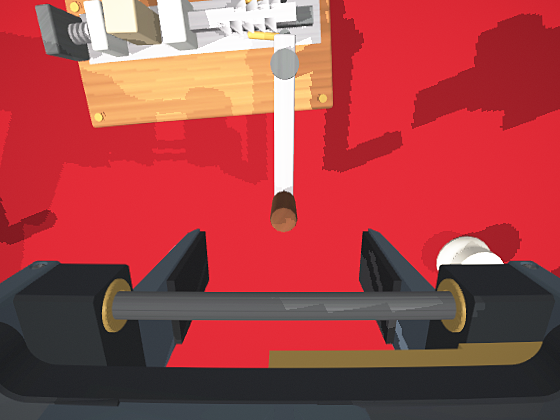

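The grip at (283,215) is centred between the fingers and lines up with the lever. I'll go down and close.

Emit:
play_rows(motion=[[0.002,-0.001,-0.012,0,1],[0.002,-0.001,-0.03,0,1],[0.002,-0.001,-0.05,0,1],[0.002,-0.001,-0.07,0,1],[0.002,-0.001,-0.088,0,1],[0.002,-0.001,-0.1,0,1],[0.002,-0.001,-0.104,0,1],[0.002,-0.001,-0.104,0,1]])

```text
time_s: 2.9
ee_pos: [514.8, -247.4, 69.6]
ee_rot: [-2.8, 89.9, 162.1]
force: [0.2, 0.1, 0.3]
gripper_width: 91.2
```

Emit:
play_rows(motion=[[0,0,0,0,0],[0,0,0,0,0],[0,0,0,0,0],[0,0,0,0,0],[0,0,0,0,0],[0,0,0,0,0],[0,0,0,0,0],[0,0,0,0,0]], squeeze=20)

```text
time_s: 3.57
ee_pos: [515.3, -247.0, 70.0]
ee_rot: [123.4, 90.0, -71.6]
force: [-0.5, 0.0, -0.5]
gripper_width: 40.8
```

```bash
python3 - <<'E'
from w import *
f,s=wrist('w2')
E
```

```text
3.5667 [ 515.3 -247.    70. ] yaw -105.0 [-0.5  0.  -0.5] 40.767883521877835
```

View pics/w2.png

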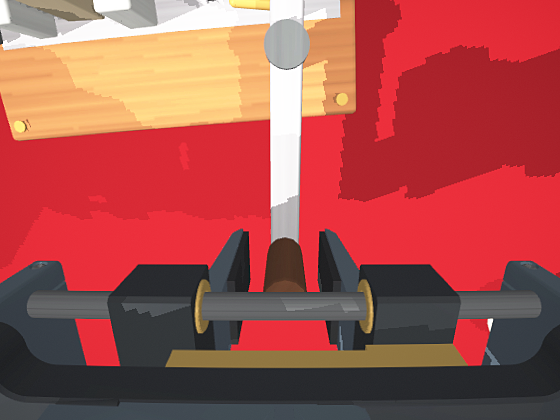

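The fingers are still closing, with the grip centred at (285,265). I'll let them finish.

Emit:
play_rows(motion=[[0,0,0,0,0],[0,0,0,0,0],[0,0,0,0,0],[0,0,0,0,0],[0,0,0,0,0],[0,0,0,0,0],[0,0,0,0,0],[0,0,0,0,0]])

```text
time_s: 4.28
ee_pos: [515.3, -247.0, 69.9]
ee_rot: [64.2, 90.0, -130.9]
force: [-0.8, -1.2, -1.0]
gripper_width: 21.8
```

```bash
python3 - <<'E'
from w import *
s=sensors.state();print(s['force'],s['gripper_width'],s['time_s'])
P=np.array([629.5,-278.]);h=np.array([515.3,-247.2]);v=h-P;print(np.hypot(*v),np.degrees(np.arctan2(v[1],v[0]))-169.5)
# arcs: relative shifts from theta0
a0=np.arctan2(v[1],v[0]);r=120
z=np.radians(169.6)
p=lambda th:P+r*np.array([np.cos(z+th),np.sin(z+th)])
print('th0',a0-z)
print('to -0.34')
t0=a0-z
for t in np.linspace(t0,-.34,9)[1:]:print(((p(t)-p(t0))/1000).round(4),round(t-t0,3))
print('-.34 to .34')
for t in np.linspace(-.34,.34,17)[1:]:print(((p(t)-p(-.34))/1000).round(4),round(t+.34,3))
E
```

```text
[-0.79533646 -1.22901864 -1.0233041 ] 21.774423117990143 4.2833
118.2805140333775 -4.593674697469936
th0 -0.08192007748839947
to -0.34
[0.0011 0.0037] -0.032
[0.0023 0.0074] -0.065
[0.0036 0.011 ] -0.097
[0.005  0.0146] -0.129
[0.0065 0.0182] -0.161
[0.0082 0.0217] -0.194
[0.0099 0.0251] -0.226
[0.0118 0.0285] -0.258
-.34 to .34
[-0.0024 -0.0045] 0.042
[-0.0047 -0.009 ] 0.085
[-0.0068 -0.0137] 0.128
[-0.0086 -0.0185] 0.17
[-0.0103 -0.0233] 0.213
[-0.0117 -0.0282] 0.255
[-0.013  -0.0331] 0.298
[-0.014  -0.0381] 0.34
[-0.0148 -0.0432] 0.382
[-0.0154 -0.0482] 0.425
[-0.0158 -0.0533] 0.468
[-0.0159 -0.0584] 0.51
[-0.0159 -0.0635] 0.552
[-0.0156 -0.0686] 0.595
[-0.0151 -0.0737] 0.638
[-0.0144 -0.0787] 0.68
```

Emit:
play_rows(motion=[[0.0015,0.005,0,-0.043,0],[0.003,0.0098,0,-0.086,0],[0.005,0.0146,0,-0.129,0],[0.0072,0.0194,0,-0.172,0],[0.0095,0.0242,0,-0.215,0],[0.0118,0.0285,0,-0.258,0],[0.0118,0.0285,0,-0.258,0],[0.0118,0.0285,0,-0.258,0]])

```text
time_s: 4.95
ee_pos: [527.5, -218.7, 69.9]
ee_rot: [164.4, 90.0, -45.3]
force: [1.9, -1.8, -1.3]
gripper_width: 21.5
```

```bash
python3 - <<'E'
from w import *
f,s=wrist('w3')
t=grab_frame('top');cv2.imwrite('pics/t3.png',cv2.resize(t['img'][130:250,300:420],(600,600),interpolation=cv2.INTER_CUBIC))
E
```

```text
4.95 [ 527.5 -218.7   69.9] yaw -119.7 [ 1.9 -1.8 -1.3] 21.535251748670454
```

View pics/w3.png

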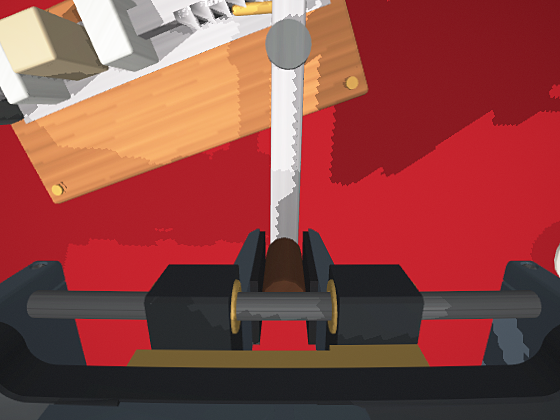

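View pics/t3.png

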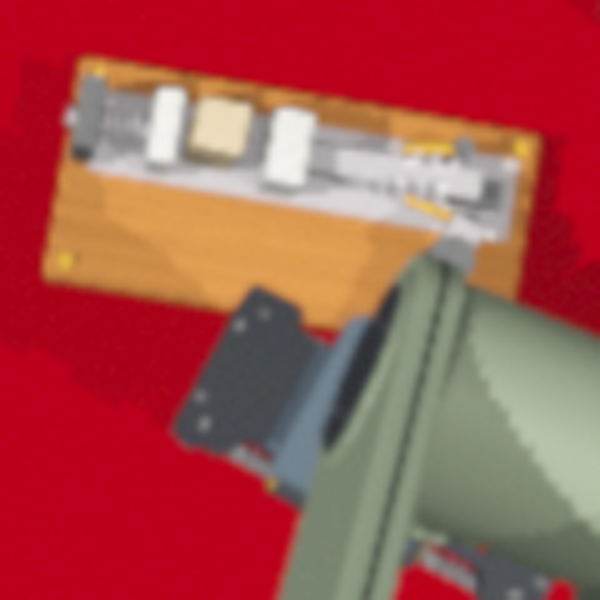

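The lever followed to about -0.34 rad; the base edge slope in the wrist view gives 19.4°. Now the first full stroke.

Emit:
play_rows(motion=[[-0.0024,-0.0045,0,0.042,0],[-0.0047,-0.009,0,0.085,0],[-0.0068,-0.0137,0,0.128,0],[-0.0086,-0.0185,0,0.17,0],[-0.0103,-0.0233,0,0.213,0],[-0.0117,-0.0282,0,0.255,0],[-0.013,-0.0331,0,0.298,0],[-0.014,-0.0381,0,0.34,0]])

```text
time_s: 5.72
ee_pos: [513.0, -256.4, 69.9]
ee_rot: [-89.5, 89.9, 80.4]
force: [1.5, 0.6, -1.4]
gripper_width: 21.8
```

Emit:
play_rows(motion=[[-0.001,-0.0064,0,0.053,0],[-0.0017,-0.0127,0,0.106,0],[-0.0019,-0.019,0,0.16,0],[-0.0019,-0.0254,0,0.212,0],[-0.0015,-0.033,0,0.276,0],[-0.0004,-0.0406,0,0.34,0],[-0.0004,-0.0406,0,0.34,0],[-0.0004,-0.0406,0,0.34,0]])

```text
time_s: 6.38
ee_pos: [512.4, -296.8, 69.9]
ee_rot: [-64.7, 89.9, 124.4]
force: [0.1, 1.2, 0.0]
gripper_width: 21.9
```

```bash
python3 - <<'E'
from w import *
f,s=wrist('w4')
t=grab_frame('top');cv2.imwrite('pics/t4.png',cv2.resize(t['img'][130:250,300:420],(600,600),interpolation=cv2.INTER_CUBIC))
E
```

```text
6.3833 [ 512.4 -296.8   69.9] yaw -80.9 [0.1 1.2 0. ] 21.876069879553146
```

View pics/w4.png

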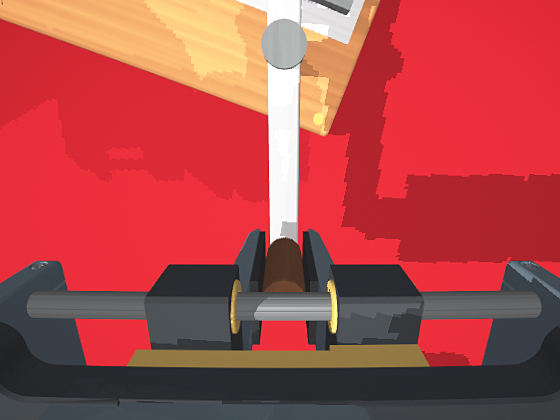

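View pics/t4.png

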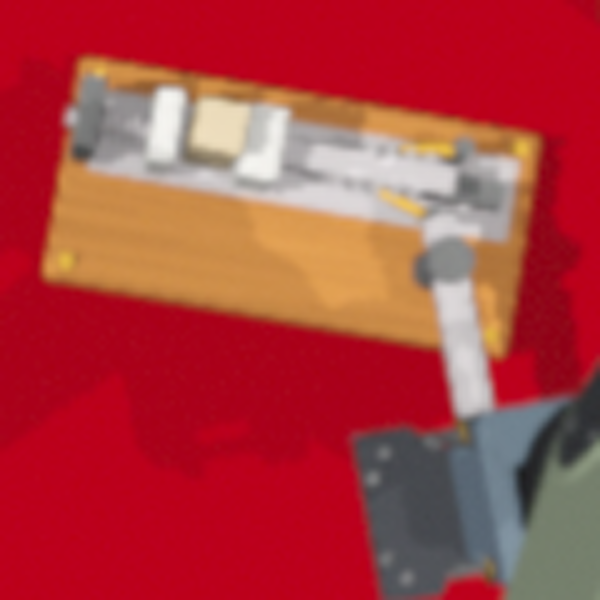

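The stroke worked. In the top crop the jaw moved from x=294 to x=265, and the lever is near its positive end. Swinging back.

Emit:
play_rows(motion=[[-0.0006,0.0038,0,-0.032,0],[-0.0011,0.0076,0,-0.064,0],[-0.0014,0.0114,0,-0.096,0],[-0.0015,0.0152,0,-0.128,0],[-0.0015,0.0216,0,-0.18,0],[-0.0013,0.0279,0,-0.234,0],[-0.0006,0.0342,0,-0.287,0],[0.0004,0.0406,0,-0.34,0]])

```text
time_s: 7.15
ee_pos: [513.1, -256.3, 70.0]
ee_rot: [112.2, 90.0, -78.3]
force: [0.6, -1.1, -1.5]
gripper_width: 21.8
```

Emit:
play_rows(motion=[[0.0016,0.0074,0,-0.064,0],[0.0037,0.0148,0,-0.127,0],[0.0054,0.0196,0,-0.17,0],[0.0072,0.0244,0,-0.212,0],[0.0093,0.0291,0,-0.255,0],[0.0116,0.0336,0,-0.298,0],[0.014,0.0381,0,-0.34,0],[0.014,0.0381,0,-0.34,0]])

```text
time_s: 7.82
ee_pos: [527.7, -218.3, 69.9]
ee_rot: [165.7, 89.9, -44.2]
force: [1.5, -2.6, -1.6]
gripper_width: 21.4
```

```bash
python3 - <<'E'
from w import *
f,s=wrist('w5')
t=grab_frame('top');cv2.imwrite('pics/t5.png',cv2.resize(t['img'][130:250,300:420],(600,600),interpolation=cv2.INTER_CUBIC))
E
```

```text
7.8167 [ 527.7 -218.3   69.9] yaw -119.9 [ 1.5 -2.6 -1.6] 21.40049443498598
```

View pics/t5.png

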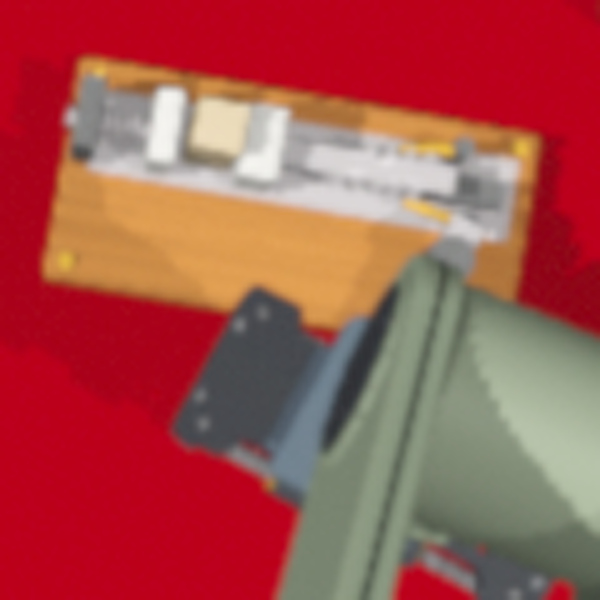

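The jaw stayed at x≈265. Stroke 2 and back.

Emit:
play_rows(motion=[[-0.0024,-0.0045,0,0.042,0],[-0.0047,-0.009,0,0.085,0],[-0.0068,-0.0137,0,0.128,0],[-0.0086,-0.0185,0,0.17,0],[-0.0103,-0.0233,0,0.213,0],[-0.0117,-0.0282,0,0.255,0],[-0.013,-0.0331,0,0.298,0],[-0.014,-0.0381,0,0.34,0]])

```text
time_s: 8.58
ee_pos: [513.0, -256.4, 70.0]
ee_rot: [-99.2, 89.9, 70.6]
force: [2.3, 1.4, -1.8]
gripper_width: 21.4
```

Emit:
play_rows(motion=[[-0.001,-0.0064,0,0.053,0],[-0.0017,-0.0127,0,0.106,0],[-0.0019,-0.019,0,0.16,0],[-0.0019,-0.0254,0,0.212,0],[-0.0015,-0.033,0,0.276,0],[-0.0004,-0.0406,0,0.34,0],[-0.0004,-0.0406,0,0.34,0],[-0.0004,-0.0406,0,0.34,0]])

```text
time_s: 9.25
ee_pos: [512.3, -296.6, 69.9]
ee_rot: [-69.8, 89.9, 119.3]
force: [0.2, 2.4, -0.7]
gripper_width: 21.5
```

Emit:
play_rows(motion=[[-0.0006,0.0038,0,-0.032,0],[-0.0011,0.0076,0,-0.064,0],[-0.0014,0.0114,0,-0.096,0],[-0.0015,0.0152,0,-0.128,0],[-0.0015,0.0216,0,-0.18,0],[-0.0013,0.0279,0,-0.234,0],[-0.0006,0.0342,0,-0.287,0],[0.0004,0.0406,0,-0.34,0]])

```text
time_s: 9.92
ee_pos: [513.1, -256.3, 70.0]
ee_rot: [118.4, 89.9, -72.1]
force: [0.7, -0.4, -2.6]
gripper_width: 21.8
```

Emit:
play_rows(motion=[[0.0016,0.0074,0,-0.064,0],[0.0037,0.0148,0,-0.127,0],[0.0054,0.0196,0,-0.17,0],[0.0072,0.0244,0,-0.212,0],[0.0093,0.0291,0,-0.255,0],[0.0116,0.0336,0,-0.298,0],[0.014,0.0381,0,-0.34,0],[0.014,0.0381,0,-0.34,0]])

```text
time_s: 10.58
ee_pos: [527.7, -218.3, 70.0]
ee_rot: [162.6, 89.9, -47.3]
force: [2.5, -2.8, -1.9]
gripper_width: 21.6
```

```bash
python3 - <<'E'
from w import *
f,s=wrist('w6')
t=grab_frame('top');cv2.imwrite('pics/t6.png',cv2.resize(t['img'][130:250,300:420],(600,600),interpolation=cv2.INTER_CUBIC))
E
```

```text
10.5833 [ 527.7 -218.3   70. ] yaw -119.9 [ 2.5 -2.8 -1.9] 21.620638927607953
```

View pics/t6.png

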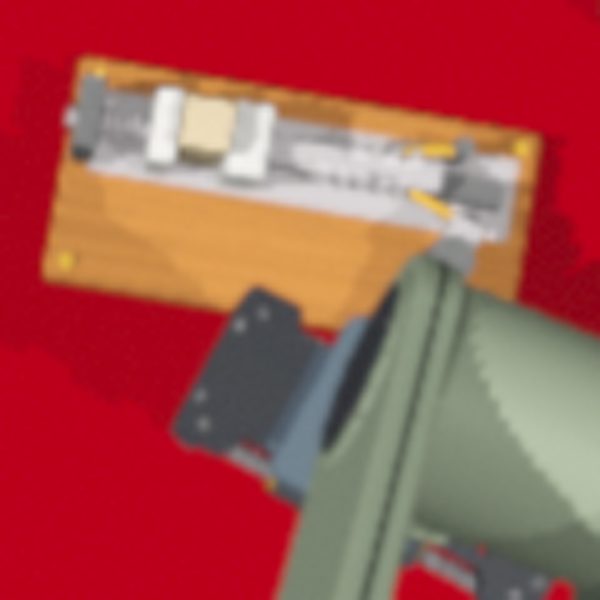

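The jaw advanced again, to x≈250. The stone now touches or almost touches the cheek, which is still at x≈166. Stroke 3.

Emit:
play_rows(motion=[[-0.0024,-0.0045,0,0.042,0],[-0.0047,-0.009,0,0.085,0],[-0.0068,-0.0137,0,0.128,0],[-0.0086,-0.0185,0,0.17,0],[-0.0103,-0.0233,0,0.213,0],[-0.0117,-0.0282,0,0.255,0],[-0.013,-0.0331,0,0.298,0],[-0.014,-0.0381,0,0.34,0]])

```text
time_s: 11.35
ee_pos: [513.1, -256.1, 69.9]
ee_rot: [-96.1, 89.9, 73.6]
force: [3.5, 2.1, -1.4]
gripper_width: 21.6
```

Emit:
play_rows(motion=[[-0.001,-0.0064,0,0.053,0],[-0.0017,-0.0127,0,0.106,0],[-0.0019,-0.019,0,0.16,0],[-0.0019,-0.0254,0,0.212,0],[-0.0015,-0.033,0,0.276,0],[-0.0004,-0.0406,0,0.34,0],[-0.0004,-0.0406,0,0.34,0],[-0.0004,-0.0406,0,0.34,0]])

```text
time_s: 12.02
ee_pos: [512.3, -296.4, 69.9]
ee_rot: [-72.0, 89.9, 117.1]
force: [0.8, 3.5, -0.4]
gripper_width: 21.8
```

```bash
python3 - <<'E'
from w import *
t=grab_frame('top');cv2.imwrite('pics/t7a.png',cv2.resize(t['img'][130:250,300:420],(600,600),interpolation=cv2.INTER_CUBIC))
E
```

Emit:
play_rows(motion=[[-0.0006,0.0038,0,-0.032,0],[-0.0011,0.0076,0,-0.064,0],[-0.0014,0.0114,0,-0.096,0],[-0.0015,0.0152,0,-0.128,0],[-0.0015,0.0216,0,-0.18,0],[-0.0013,0.0279,0,-0.234,0],[-0.0006,0.0342,0,-0.287,0],[0.0004,0.0406,0,-0.34,0]])

```text
time_s: 12.73
ee_pos: [513.0, -256.5, 70.0]
ee_rot: [107.9, 89.9, -82.6]
force: [1.2, 0.1, -2.2]
gripper_width: 21.7
```

Emit:
play_rows(motion=[[0.0016,0.0074,0,-0.064,0],[0.0037,0.0148,0,-0.127,0],[0.0054,0.0196,0,-0.17,0],[0.0072,0.0244,0,-0.212,0],[0.0093,0.0291,0,-0.255,0],[0.0116,0.0336,0,-0.298,0],[0.014,0.0381,0,-0.34,0],[0.014,0.0381,0,-0.34,0]])

```text
time_s: 13.4
ee_pos: [527.6, -218.5, 70.0]
ee_rot: [150.9, 89.9, -59.0]
force: [1.0, -1.7, -2.1]
gripper_width: 22.0
```

```bash
python3 - <<'E'
from w import *
f,s=wrist('w7')
t=grab_frame('top');cv2.imwrite('pics/t7.png',cv2.resize(t['img'][130:250,300:420],(600,600),interpolation=cv2.INTER_CUBIC))
E
```

```text
13.4 [ 527.6 -218.5   70. ] yaw -119.9 [ 1.  -1.7 -2.1] 21.986254874993783
```

View pics/t7a.png

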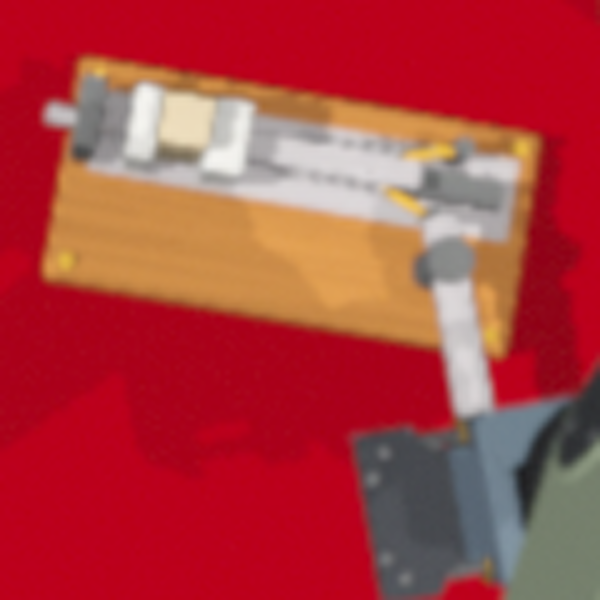

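View pics/t7.png

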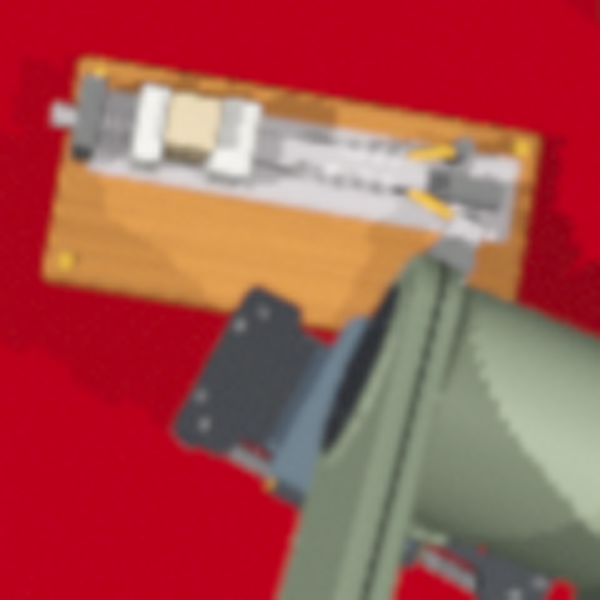

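With the lever swung back, the cheek stays pushed back: x≈152 against 168 in the crop, about 8 mm, and its rod shows behind the end plate. The last tooth has caught, so I'll release and retreat.

Emit:
play_rows(motion=[[0,0,0,0,0.8],[0,0,0,0,0.8],[0,0,0,0,0.8],[0,0,0,0,0.8],[0,0,0,0,0.8],[0,0,0,0,0.8],[0,0,0,0,0.8],[0,0,0,0,0.8]])

```text
time_s: 14.17
ee_pos: [527.1, -218.5, 70.0]
ee_rot: [62.4, 90.0, -147.4]
force: [-0.3, -0.4, 0.3]
gripper_width: 71.3
```

Emit:
play_rows(motion=[[0,0,0.005,0,0.8],[0,0,0.02,0,0.8],[0,0,0.04,0,0.8],[0,0,0.065,0,0.8],[0,0,0.09,0,0.8],[0,0,0.115,0,0.8],[0,0,0.135,0,0.8],[0,0,0.14,0,0.8]])

```text
time_s: 14.83
ee_pos: [528.9, -219.2, 214.2]
ee_rot: [-174.5, 89.6, -24.3]
force: [0.4, -1.1, 0.1]
gripper_width: 73.4
```

Emit:
play_rows(motion=[[-0.01,-0.01,0,0,0.8],[-0.03,-0.03,0,0,0.8],[-0.05,-0.05,0,0,0.8],[-0.07,-0.07,0,0,0.8],[-0.09,-0.09,0,0,0.8],[-0.1,-0.1,0,0,0.8],[-0.1,-0.1,0,0,0.8],[-0.1,-0.1,0,0,0.8]])

```text
time_s: 15.5
ee_pos: [425.5, -318.7, 208.5]
ee_rot: [-9.8, 89.8, 140.2]
force: [-0.4, 0.6, -0.7]
gripper_width: 73.1
```

```bash
python3 - <<'E'
from w import *
s=sensors.state();print(s['time_s'],s['ee_pos'],s['force'])
t=grab_frame('top')
a=cv2.resize(t['img'][130:250,300:420],(600,600),interpolation=cv2.INTER_CUBIC);cv2.imwrite('pics/t8.png',a)
t0=cv2.imread('pics/top0.png')
f=lambda x,y,z:atz(t,(300+x/5,130+y/5),z)
print('pad travel',np.linalg.norm(f(152,124,58)-f(167,127,58)))
s=grab_frame('scene');cv2.imwrite('pics/s8.png',cv2.resize(s['img'][200:340,130:300],(680,560),interpolation=cv2.INTER_CUBIC))
E
```

```text
15.5 [ 425.52046833 -318.65148014  208.51510123] [-0.36469615  0.61422829 -0.7462632 ]
pad travel 7.737911660144819
```

View pics/t8.png

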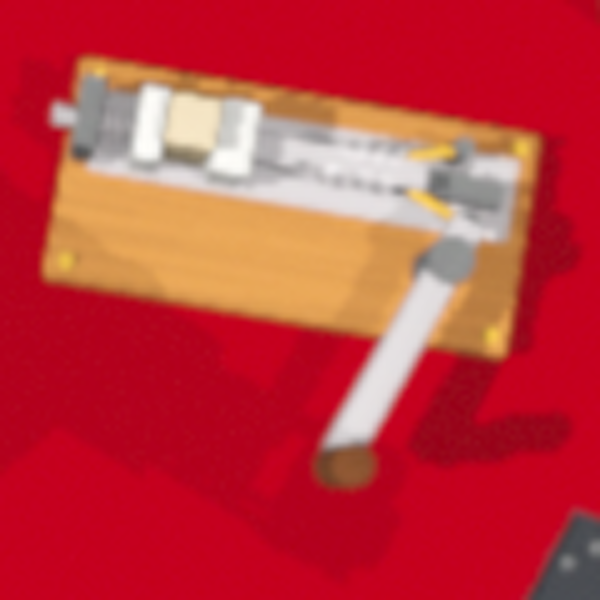

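View pics/s8.png

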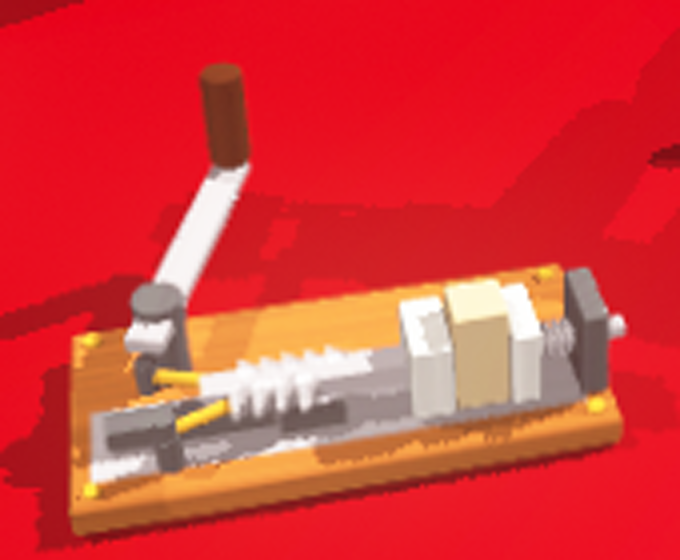

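Both views show the stone gripped and the cheek pushed back by about 7.7 mm, with its rod sticking out at (615,325) in the scene crop. The arm is clear of everything, so I'll hand in.

```bash
python3 -c "
from workcell import job_done
print(job_done())"
```

```text
the job is handed in; nothing more can be done
None
```

The stone is clamped and the job is handed in. I gripped the lever's wooden grip and pumped three full strokes, from about -0.34 to +0.34 rad. Each stroke moved the jaw on, and it held on every return swing. I then let go, lifted straight up and moved the arm clear by about 15.5 s.

**Last checks:**
- The top view, with the lever swung back and released, showed the cheek pushed back about 7.7 mm by hand-read pixels. That fits the 8 mm expected when the last tooth has caught.
- The scene view agreed: the stone is tight between jaw and cheek, and the cheek's rod sticks out behind the end plate.
- The force reading is near zero with the gripper clear. The forces reported at the end of each move stayed below about 5 N.

**What disagreed:** the first two camera estimates of the grip position differed by about 16 mm. The wrist camera settled it before I closed the gripper. Nothing failed, and the hand-in gave no verdict.

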